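Build the sieve column on the shaker

ROBOT

A 6-joint arm with a two-finger parallel gripper is mounted at the origin on the work surface. World frame = base frame: x ahead of the robot, y to its left, z up, the work surface at z = 0. Lengths are in m, angles in rad, forces in N, time in s.
With the tool pointing down it reaches from about 0.325 to 0.775 m from the base axis. Payload 5.5 kg.
Tool frame: the origin (TCP) lies midway between the tips of the shut fingers; the grasp point (between the pads) lies 19 mm behind it; x points along the fingers, y is the direction in which the jaws open and shut, and the axes are right-handed (so a half turn about x gives the same grasp; the last joint's range is limited). The gripper opens to 88 mm and grips with 3 to 60 N. Pads are 20 mm wide; open, the fingers measure 115 mm over their backs; the gripper's body (75 mm by 178 mm) begins 61 mm behind the grasp point.
Start: joints at [-1.276, 0.091, 1.231, -0, 1.82, -0.057], TCP at [0.207, -0.563, 0.223] pointing down, gripper open.
Joint ranges: [-2.87, 2.87], [-0.86, 2.18], [0.17, 2.46], [-1.51, 4.65], [0.06, 2.69], [-2.65, 2.65]. Speed limits (rad/s): [2.57, 2.57, 3.01, 3.14, 3.14, 3.14].

INTERFACE

Orientations are given as a rotation vector (axis times angle).
In Python, from plant import manip gives the robot as it stands.
- The arm moves only by the tool carry_out, never from a script. Its argument "moves" is a list that holds one entry, the list of rows, each a list of 7 numbers: the shift along the tool's x, y, z in cm, then the turn, a rotation vector about the tool's x, y, z in rad, then the gripper's target within -1 to 1 (fully open at 1, half-way at 0, shut at -1). In form: [[[x, y, z, ax, ay, az, gripper], ...]]. A call has 1 to 8 rows; each row shifts and turns the pose as measured when the row begins, along the tool's axes as they then stand; what a row does not reach is not made up. A row lasts 1/10 s, in which the tool goes at most 50 mm and 8.59 degrees, less where a joint would pass 70% of its speed; a pose out of reach is approached as far as the arm can. A call is refused whole if a number of a shift passes 5 or a number of a turn 0.15, either way. A call with a gripper value outside its range is refused whole. The fingers move at their own pace and stop on an object; "grip_force" is the grip in N (left out, the last holds). Time passes only in rows, so rows that do not move let the fingers close. It gives the time, the measured TCP pose, the force and the opening at its end, in the units of the state.
- manip.get_state(): the state, without advancing time (a new reading comes with each control period).
- manip.capture(name): name is "side" or "top"; returns (picture, depth): 420x560x3 uint8, red, green, blue; 420x560 float32, m along the optical axis (not along the pixel's ray), 0 where there is no reading.
- manip.get_calibration(name): a dict with "fovy" (degrees; the focal length in pixels is half the picture's height over the tangent of half this angle, whatever the lens; pixels are square), "cx", "cy" (the principal point, pixels), "cam_to_world" (4x4, takes a point from camera to world coordinates). Camera axes: x right, y down, z forward; pixel columns grow to the right and rows downward; lengths in m; the calibration is good to about 2 mm. A picture is of the moment at which its call begins. get_calibration takes no time and is no camera call.
- manip.hand_in(): hands the job in, once; it reports no verdict.
The state is a dict: "time_s": time; "joint_pos": joint angles; "joint_vel": joint speeds; "effort": joint torques, N m; "ee_pos": TCP position; "tcp_rot": TCP orientation; "force": force on the tool from outside, world axes, zero at the start; "moment": the same for the moment, N m; "grip_width": finger opening in m.
Only numpy, scipy, OpenCV 4.12 (cv2) and the standard library are available. Lean on these libraries where they do the work, as an engineer would, in place of code of your own. Each camera call takes 0.05 s, during which the arm holds its last target. There are 200 camera calls.

TASK

Build the sieve column on the shaker's receiving cup, one piece at a time from the bottom up: the blue fine sieve first, then the yellow medium one, then the red coarse one, and finally the grey lid, each nested fully home and upright in the piece below. Set each piece down rather than dropping it, leave the bottle, the phone and the mouse where they are, and let go of everything at the end.

Things in the scene. Friction and masses are not known exactly. Their poses are not given: they have to be found in the camera images.
- fine_mid (a point): BLUE round sieve, the finest mesh (2.4 mm grid), loose, 70 g. Point on its axis, 21 mm above its foot; z up. Total height 42 mm. Barrel: 60 mm outer diameter, bore 52 mm, 10 to 42 mm above the foot, grip across it. Tapered spigot below: 10 mm long, 38 mm wide at the foot, 48.6 at the shoulder; it enters the bore below until the shoulder rests on that rim. Mesh floor 15 mm above the foot.
- medium_mid (a point): YELLOW round sieve, the medium mesh (4.6 mm grid), loose, 70 g. Point on its axis, 21 mm above its foot; z up. Total height 42 mm. Barrel: 60 mm outer diameter, bore 52 mm, 10 to 42 mm above the foot, grip across it. Tapered spigot below: 10 mm long, 38 mm wide at the foot, 48.6 at the shoulder; it enters the bore below until the shoulder rests on that rim. Mesh floor 15 mm above the foot.
- coarse_mid (a point): RED round sieve, the coarsest mesh (8.5 mm grid), loose, 70 g. Point on its axis, 21 mm above its foot; z up. Total height 42 mm. Barrel: 60 mm outer diameter, bore 52 mm, 10 to 42 mm above the foot, grip across it. Tapered spigot below: 10 mm long, 38 mm wide at the foot, 48.6 at the shoulder; it enters the bore below until the shoulder rests on that rim. Mesh floor 15 mm above the foot.
- lid_knob (a point): grip point on the black knob of the grey lid, on its axis, 37 mm above the lid's foot; z up. From the foot up: tapered spigot as on the sieves (0 to 10 mm), grey disc 60 mm in diameter (10 to 16 mm), black upright knob 22 mm in diameter (16 to 48 mm). Loose, 60 g.
- cup_rim (a point): centre of the mouth of the shaker's steel cup at rim level, 70 mm above the work surface; z up. Bore 52 mm, 21 mm deep, outer diameter 62 mm. Fully home, the blue sieve's point is 11 mm above this point, the yellow's 32 mm above the blue's, the red's 32 mm above the yellow's, the lid's knob point 48 mm above the red's. Sideways play about 2 mm a piece.
- shaker: white sieve shaker, a box 110 x 110 x 45 mm high, fixed in place, with a grey panel 30 mm deep and 30 mm high along its -x side. Origin at the centre of the box's underside; the steel cup stands in the middle of its top, its rim 25 mm above the box.
- bottle: bystander: small amber bottle with white cap, 38 mm diameter, 75 mm high, loose; origin at the centre of its underside. To be left alone.
- phone: bystander: black phone lying flat, 150 x 75 x 10 mm (x is its length), loose; origin at the centre of its underside. To be left alone.
- mouse: bystander: black upright computer mouse, a rounded cone 68 mm wide at its foot and 60 mm high, loose; origin at the centre of its underside. To be left alone.
Mind the look-alikes: they are no part of the job. Leave any green or pink look-alike of the part that bears lid_knob alone.

How it is judged:
On the way, in this order (a step that is already met when the one before it is completed fails the run):
1. blue fine sieve nested in the shaker's cup (horizontal distance between fine_mid and cup_rim below 0.005 m and z of fine_mid in the frame of cup_rim between 0.008 and 0.014 m and angle between fine_mid's own z axis and vertical below 0.08 rad), for 0.2 s.
2. yellow medium sieve nested in the blue one (horizontal distance between medium_mid and fine_mid below 0.005 m and z of medium_mid in the frame of fine_mid between 0.029 and 0.035 m and angle between medium_mid's own z axis and vertical below 0.08 rad), for 0.2 s.
3. red coarse sieve nested in the yellow one (horizontal distance between coarse_mid and medium_mid below 0.005 m and z of coarse_mid in the frame of medium_mid between 0.029 and 0.035 m and angle between coarse_mid's own z axis and vertical below 0.08 rad), for 0.2 s.
4. lid nested in the red sieve (horizontal distance between lid_knob and coarse_mid below 0.005 m and z of lid_knob in the frame of coarse_mid between 0.045 and 0.051 m and angle between lid_knob's own z axis and vertical below 0.08 rad), for 0.2 s.
At the end, for the whole second after the job is handed in: From the bottom up the shaker's cup, blue, yellow and red sieve and the lid are nested: each within 5 mm sideways and 3 mm in height of its seat in the piece below, tilted less than 0.08 rad, at rest and released (all of step 1 and all of step 2 and all of step 3 and all of step 4 and linear speed of each of fine, medium, coarse, lid below 0.02 m/s); the robot touches nothing.
It fails at once if a sieve or the lid is dropped (falls faster than 0.6 m/s without being held) ((linear speed of fine above 0.6 m/s and contact force between fine and the fingers below 0.05 N) or (linear speed of medium above 0.6 m/s and contact force between medium and the fingers below 0.05 N) or (linear speed of coarse above 0.6 m/s and contact force between coarse and the fingers below 0.05 N) or (linear speed of lid above 0.6 m/s and contact force between lid and the fingers below 0.05 N)).
It fails at once if the bottle is pushed more than 25 mm or tipped over (distance of bottle from where it was at the start of the episode above 0.025 m or angle between bottle's own z axis and vertical above 0.5 rad).
It fails at once if the phone is pushed more than 25 mm or tipped over (distance of phone from where it was at the start of the episode above 0.025 m or angle between phone's own z axis and vertical above 0.5 rad).
It fails at once if the mouse is pushed more than 25 mm or tipped over (distance of mouse from where it was at the start of the episode above 0.025 m or angle between mouse's own z axis and vertical above 0.5 rad).
It also fails if it takes over 106 s, if anything falls off the work surface, if the arm or the gripper's body presses on something with over 40 N, if the wrist force passes 120 N, or if a joint passes its speed limit or range.

## Working session

There is one attempt and no reset: what is moved stays moved. The work goes in short steps, Python scripts to look and compute and a tool call to move; the robot and the scene stay as the last step left them, time stands still between calls to the robot, and variables do not carry over. Pictures are saved under pics/ and viewed, about 12 in all and at most 16, crops included, and the job is handed in when it is done.

Besides the shell and the picture viewer there is one more tool, called as a command line: name --argument value ..., lists and objects as JSON in quotes. carry_out: Moves the arm, as the interface text tells. Its arguments: {"type":"object","properties":{"moves":{"type":"array"},"grip_force":{"type":"number"}},"required":["moves"]}

```bash
mkdir -p pics; cat > h.py <<'E'
from plant import manip
import numpy as np, cv2
def cap(n,save=None):
    im,d=manip.capture(n)
    np.savez(f'{n}.npz',im=im,d=d)
    if save: cv2.imwrite('pics/'+save,im[:,:,::-1])
    return im,d
def cal(n):
    c=manip.get_calibration(n); f=210/np.tan(np.radians(c['fovy'])/2)
    return f,c['cx'],c['cy'],np.array(c['cam_to_world'])
def cloud(n,d):
    f,cx,cy,T=cal(n); v,u=np.mgrid[:420,:560]
    P=np.stack([(u-cx)/f*d,(v-cy)/f*d,d],-1)
    return P@T[:3,:3].T+T[:3,3]
E
python3 - <<'E'
from h import *
for n in('top','side'):
    cap(n,n+'1.png'); print(manip.get_calibration(n))
s=manip.get_state();print({k:np.round(v,3) for k,v in s.items()})
E
```

```text
{'fovy': 51.04995071556897, 'cx': 281.57441202463093, 'cy': 217.22017658816762, 'cam_to_world': array([[-0.0294646 , -0.98863009,  0.14745301,  0.50786561],
       [-0.99932749,  0.03235651,  0.01725183, -0.0209388 ],
       [-0.02182674, -0.14684553, -0.98891859,  0.92794144],
       [ 0.        ,  0.        ,  0.        ,  1.        ]])}
{'fovy': 54.83086672992872, 'cx': 283.0352226610596, 'cy': 208.50566037531476, 'cam_to_world': array([[-0.90772446, -0.29425763,  0.29907985,  0.33287211],
       [-0.41939458,  0.61593642, -0.66688118,  0.63058565],
       [ 0.0120207 , -0.73077683, -0.68251061,  0.69741601],
       [ 0.        ,  0.        ,  0.        ,  1.        ]])}
{'time_s': np.float64(0.1), 'joint_pos': array([-1.276,  0.092,  1.232,  0.   ,  1.82 , -0.057]), 'joint_vel': array([ 0.002, -0.001, -0.002, -0.001, -0.001, -0.001]), 'effort': array([ 4.0000e-03, -4.4786e+01, -4.0757e+01,  7.0000e-02,  2.8000e-02,
       -0.0000e+00]), 'ee_pos': array([ 0.207, -0.563,  0.222]), 'tcp_rot': array([ 2.031,  0.363, -2.031]), 'force': array([ 0.178, -0.537,  0.212]), 'moment': array([-0.036,  0.003, -0.   ]), 'grip_width': np.float64(0.088)}
```

View pics/top1.png

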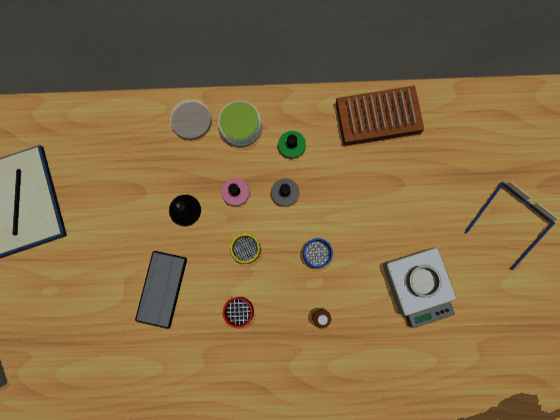

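View pics/side1.png

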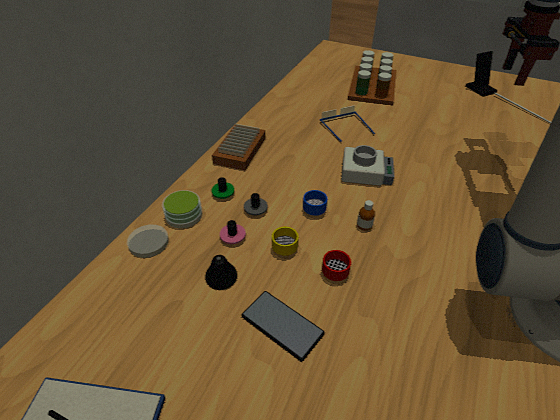

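The top view shows blue at (318,254), yellow (245,249), red (238,312), the grey lid's knob (285,190), the cup (423,281) and the bottle (320,318). The side view agrees with it.

```bash
cat >> h.py <<'E'
def ring(n,d,u,v,zlo,zhi,r=28,R=None):
    """circle fit to cloud points in z band near pixel; R fixed outer radius via minEnclosing"""
    P=cloud(n,d)[max(0,v-r):v+r,max(0,u-r):u+r].reshape(-1,3); dd=d[max(0,v-r):v+r,max(0,u-r):u+r].ravel()
    P=P[(dd>0)&(P[:,2]>zlo)&(P[:,2]<zhi)]
    A=np.c_[2*P[:,:2],np.ones(len(P))]; s=np.linalg.lstsq(A,(P[:,:2]**2).sum(1),rcond=None)[0]
    (c,rr)=cv2.minEnclosingCircle((P[:,:2]*1000).astype(np.float32))
    return np.r_[s[:2],np.sqrt(s[2]+s[:2]@s[:2]),np.array(c)/1000,rr/1000,np.median(P[:,2]),len(P)].round(4)
E
python3 - <<'E'
from h import *
D={n:np.load(n+'.npz')['d'] for n in('top','side')}
pts={'blue':((318,254),(315,198),.034,.05),'yellow':((245,249),(285,237),.034,.05),'red':((238,312),(337,260),.034,.05),
'cup':((423,281),(364,156),.062,.078),'knob':((285,188),(256,199),.042,.056),'lidd':((285,192),(256,206),.009,.024),'bottle':((320,318),(368,206),.065,.09),'mouse':((185,210),(220,265),.045,.07)}
for k,(a,b,lo,hi) in pts.items():
    print(k,'top',ring('top',D['top'],*a,lo,hi)); print('     side',ring('side',D['side'],*b,lo,hi))
for n,p in(('top',(350,380)),('side',(420,270))):
    print(cloud(n,D[n])[p[1],p[0]])
P=cloud('top',D['top'])
for p in [(390,262),(436,252),(452,298),(410,318),(440,318)]: print(p,P[p[1],p[0]].round(3))
E
```

```text
blue top [ 5.654e-01 -7.550e-02  2.780e-02  5.657e-01 -7.580e-02  2.990e-02
  4.130e-02  1.850e+02]
     side [ 5.639e-01 -7.570e-02  2.800e-02  5.653e-01 -7.610e-02  3.130e-02
  4.160e-02  2.190e+02]
yellow top [5.793e-01 7.100e-02 2.780e-02 5.794e-01 7.140e-02 3.000e-02 4.110e-02
 1.880e+02]
     side [5.752e-01 6.470e-02 2.960e-02 5.732e-01 2.700e-02 7.350e-02 4.200e-02
 2.460e+02]
red top [4.529e-01 8.780e-02 2.770e-02 4.529e-01 8.850e-02 3.000e-02 4.160e-02
 1.960e+02]
     side [4.511e-01 8.820e-02 2.780e-02 4.517e-01 8.820e-02 3.080e-02 4.210e-02
 2.840e+02]
cup top [ 5.032e-01 -2.767e-01  2.840e-02  5.035e-01 -2.768e-01  3.130e-02
  6.920e-02  2.970e+02]
     side [ 5.015e-01 -2.773e-01  2.840e-02  5.016e-01 -2.782e-01  3.250e-02
  6.980e-02  2.040e+02]
knob top [ 6.974e-01 -1.330e-02  7.700e-03  6.977e-01 -1.330e-02  1.080e-02
  4.730e-02  8.800e+01]
     side [6.977e-01 4.000e-02 5.260e-02 6.996e-01 3.830e-02 6.290e-02 5.000e-02
 1.130e+02]
lidd top [ 6.981e-01 -1.320e-02  2.280e-02  6.977e-01 -1.340e-02  2.980e-02
  1.570e-02  5.080e+02]
     side [7.426e-01 1.980e-02 6.630e-02 7.382e-01 1.110e-02 9.400e-02 1.860e-02
 4.210e+02]
bottle top [ 4.368e-01 -7.730e-02  6.800e-03  4.366e-01 -7.720e-02  9.400e-03
  7.430e-02  8.200e+01]
     side [ 4.348e-01 -7.780e-02  7.600e-03  4.333e-01 -7.850e-02  1.140e-02
  7.610e-02  6.700e+01]
mouse top [6.663e-01 2.004e-01 1.210e-02 6.672e-01 2.017e-01 1.800e-02 5.730e-02
 2.280e+02]
     side [6.636e-01 2.043e-01 1.200e-02 6.642e-01 2.031e-01 1.800e-02 5.800e-02
 2.380e+02]
[ 3.10160963e-01 -1.32843659e-01  2.55451902e-04]
[0.28644245 0.0004278  0.00185256]
(390, 262) [ 0.543 -0.219  0.042]
(436, 252) [ 0.559 -0.311  0.045]
(452, 298) [ 0.469 -0.334  0.046]
(410, 318) [ 0.432 -0.253  0.033]
(440, 318) [ 0.43  -0.313  0.03 ]
```

```bash
cat >> h.py <<'E'
from scipy.spatial.transform import Rotation as Ro
def go(x,y,z):
    s=manip.get_state(); R=Ro.from_rotvec(s['tcp_rot']).as_matrix()
    # desired: tool x straight down, same yaw
    yv=R[:,1].copy(); yv[2]=0; yv/=np.linalg.norm(yv); xv=np.array([0,0,-1.]); Rd=np.c_[xv,yv,np.cross(xv,yv)]
    print('t',round(s['time_s'],2),'pos',s['ee_pos'].round(4),'w',round(s['grip_width'],4),'F',s['force'].round(1))
    print('shift cm',(R.T@(np.array([x,y,z])-s['ee_pos'])*100).round(2),'turn',Ro.from_matrix(R.T@Rd).as_rotvec().round(3))
    return R
E
python3 -c "
from h import *
print(go(.565,-.0756,.11).round(3))"
```

```text
t 0.1 pos [ 0.2067 -0.563   0.2216] w 0.0877 F [ 0.2 -0.5  0.2]
shift cm [ 11.23 -33.39 -50.43] turn [-0.    -0.     0.002]
[[-0.001  0.345 -0.939]
 [ 0.002 -0.939 -0.345]
 [-1.    -0.002 -0.   ]]
```

carry_out --moves '[[[0,-2.7,-4.1,0,0,0,1],[0,-2.7,-4.1,0,0,0,1],[0,-2.7,-4.1,0,0,0,1],[0,-2.7,-4.1,0,0,0,1],[0,-2.7,-4.1,0,0,0,1],[0,-2.7,-4.1,0,0,0,1],[0,-2.7,-4.1,0,0,0,1],[0,-2.7,-4.1,0,0,0,1]]]' --grip_force 15

```text
time_s: 0.9
ee_pos: [0.4414, -0.2432, 0.2155]
tcp_rot: [2.037, 0.361, -2.046]
force: [0.2, -0.3, 0.3]
grip_width: 0.0877
```

```bash
python3 -c "
from h import *
go(.565,-.0756,.11)"
```

```text
t 0.9 pos [ 0.4414 -0.2432  0.2155] w 0.0877 F [ 0.2 -0.3  0.3]
shift cm [ 10.63 -11.57 -17.27] turn [0.    0.003 0.011]
```

carry_out --moves '[[[1.5,-2.4,-3.6,0,0,0.01,1],[1.8,-2.4,-3.6,0,0,0,1],[1.8,-2.4,-3.6,0,0,0,1],[1.8,-2.4,-3.6,0,0,0,1],[1.8,-2.0,-3.0,0,0,0,1],[1,0,0,0,0,0,1],[0,0,0,0,0,0,1]]]'

```text
time_s: 1.6
ee_pos: [0.5714, -0.0619, 0.1121]
tcp_rot: [2.027, 0.358, -2.038]
force: [-0.8, -0.1, 0.8]
grip_width: 0.088
```

```bash
python3 -c "
from h import *
go(.565,-.0756,.013)"
```

```text
t 1.6 pos [ 0.5714 -0.0619  0.1121] w 0.088 F [-0.8 -0.1  0.8]
shift cm [9.92 1.08 1.01] turn [0.    0.005 0.001]
```

carry_out --moves '[[[2,1.0,0.9,0,0,0,1],[2.0,0,0,0,0,0,1],[2,0,0,0,0,0,1],[1.5,0,0,0,0,0,1],[0.9,0,0,0,0,0,1],[0,0,0,0,0,0,1]]]'

```text
time_s: 2.2
ee_pos: [0.5647, -0.0814, 0.0296]
tcp_rot: [2.033, 0.348, -2.036]
force: [-0.0, 0.5, -0.1]
grip_width: 0.088
```

```bash
python3 -c "
from h import *
go(.565,-.0756,.013)"
```

```text
t 2.2 pos [ 0.5647 -0.0814  0.0296] w 0.088 F [-0.   0.5 -0.1]
shift cm [ 1.66 -0.54 -0.23] turn [-0.     0.002 -0.003]
```

carry_out --moves '[[[0.8,-0.4,-0.2,0,0,0,1],[0.6,0,0,0,0,0,1],[0,0,0,0,0,0,1],[0,0,0,0,0,0,1]]]'

```text
time_s: 2.6
ee_pos: [0.5667, -0.0772, 0.0174]
tcp_rot: [2.036, 0.346, -2.032]
force: [0.0, -0.9, 0.1]
grip_width: 0.0881
```

```bash
python3 -c "
from h import *
go(.565,-.0756,.013)"
```

```text
t 2.6 pos [ 0.5667 -0.0772  0.0174] w 0.0881 F [ 0.  -0.9  0.1]
shift cm [ 0.43 -0.21  0.11] turn [ 0.    -0.001 -0.005]
```

carry_out --moves '[[[0.4,-0.2,0.1,0,0,0,1],[0,0,0,0,0,0,-1],[0,0,0,0,0,0,-1],[0,0,0,0,0,0,-1],[0,0,0,0,0,0,-1],[0,0,0,0,0,0,-1],[0,0,0,0,0,0,-1]]]'

```text
time_s: 3.3
ee_pos: [0.5657, -0.0754, 0.0142]
tcp_rot: [2.038, 0.346, -2.029]
force: [0.2, 0.7, -0.9]
grip_width: 0.059
```

```bash
python3 -c "
from h import *
go(.565,-.0756,.11)"
```

```text
t 3.3 pos [ 0.5657 -0.0754  0.0142] w 0.059 F [ 0.2  0.7 -0.9]
shift cm [-9.58  0.05  0.04] turn [ 0.    -0.003 -0.006]
```

carry_out --moves '[[[-3,0,0,0,0,0,-1],[-4,0,0,0,0,0,-1],[-3,0.5,0.4,0,0,0,-1],[-1,2.5,1.9,0,0,0,-1],[0,3.2,2.5,0,0,0,-1],[0,3.2,2.5,0,0,0,-1],[0,3.2,2.5,0,0,0,-1],[0,2.2,1.7,0,0,0,-1]]]'

```text
time_s: 4.1
ee_pos: [0.5054, -0.2551, 0.1282]
tcp_rot: [2.031, 0.354, -2.026]
force: [0.6, 0.1, -0.8]
grip_width: 0.0587
```

```bash
python3 -c "
from h import *
go(.5027,-.277,.100)"
```

```text
t 4.1 pos [ 0.5054 -0.2551  0.1282] w 0.0587 F [ 0.6  0.1 -0.8]
shift cm [2.83 1.95 1.01] turn [ 0.    -0.001 -0.005]
```

carry_out --moves '[[[0,0,0,0,0,0,-1],[0,0,0,0,0,0,-1],[0,0,0,0,0,0,-1]]]'

```text
time_s: 4.4
ee_pos: [0.504, -0.2578, 0.1278]
tcp_rot: [2.034, 0.349, -2.03]
force: [-0.4, -0.4, -1.1]
grip_width: 0.0589
```

```bash
python3 -c "
from h import *
go(.5027,-.277,.097)"
```

```text
t 4.4 pos [ 0.504  -0.2578  0.1278] w 0.0589 F [-0.4 -0.4 -1.1]
shift cm [3.09 1.75 0.77] turn [ 0.    -0.001 -0.005]
```

carry_out --moves '[[[0.5,1.1,0.5,0,0,0,-1],[0.9,0.6,0.25,0,0,0,-1],[0.9,0,0,0,0,0,-1],[0.3,0,0,0,0,0,-1],[0,0,0,0,0,0,-1],[0,0,0,0,0,0,-1]]]'

```text
time_s: 5.0
ee_pos: [0.5036, -0.2743, 0.0978]
tcp_rot: [2.03, 0.357, -2.03]
force: [-0.6, 0.5, -0.1]
grip_width: 0.0586
```

```bash
python3 - <<'E'
from h import *
go(.5027,-.277,.097)
im,d=cap('top'); im2,d2=cap('side')
a=cv2.resize(im[240:325,375:475],(590,500),interpolation=2)
b=cv2.resize(im2[110:200,320:410],(500,500),interpolation=2)
cv2.imwrite('pics/c1.png',np.hstack([a[:,:400] if 0 else cv2.resize(a,(400,340)),cv2.resize(b,(340,340))])[:,:,::-1])
P=cloud('top',d);h=cv2.cvtColor(im,cv2.COLOR_RGB2HSV)
m=(h[...,0]>105)&(h[...,0]<130)&(h[...,1]>150)&(P[...,0]<.56)&(P[...,1]<-.2)&(P[...,0]>.44)
Q=P[m];print(len(Q),Q.min(0) if len(Q) else '',Q.max(0) if len(Q) else '')
E
```

```text
t 5.0 pos [ 0.5036 -0.2743  0.0978] w 0.0586 F [-0.6  0.5 -0.1]
shift cm [0.08 0.22 0.18] turn [-0.     0.    -0.002]
67 [ 0.46548038 -0.28237552  0.0966484 ] [ 0.54933655 -0.21092064  0.45262115]
```

View pics/c1.png

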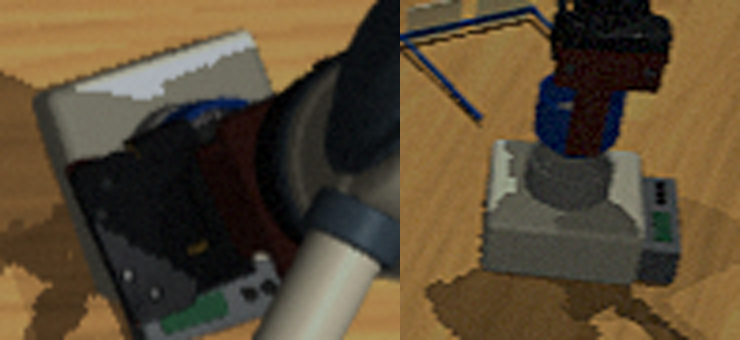

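In the close-up, the blue sieve is held upright about 1 cm above the cup at about (578,115) in the composite. The residual shift is 2 mm, well inside the taper's catch. I'll correct it and descend.

carry_out --moves '[[[0,0.2,0.2,0,0,0,-1],[0.5,0,0,0,0,0,-1],[0.6,0,0,0,0,0,-1],[0.6,0,0,0,0,0,-1],[0.3,0,0,0,0,0,-1],[0,0,0,0,0,0,-1],[0,0,0,0,0,0,-1]]]'

```text
time_s: 5.8
ee_pos: [0.5027, -0.2773, 0.077]
tcp_rot: [2.031, 0.356, -2.028]
force: [0.3, 0.3, -0.5]
grip_width: 0.0589
```

```bash
python3 -c "
from h import *
go(.5027,-.277,.0742)"
```

```text
t 5.8 pos [ 0.5027 -0.2773  0.077 ] w 0.0589 F [ 0.3  0.3 -0.5]
shift cm [ 0.28 -0.03 -0.01] turn [ 0.    -0.001 -0.003]
```

carry_out --moves '[[[0.3,0,0,0,0,0,-1],[0.1,0,0,0,0,0,-1],[0.1,0,0,0,0,0,-1],[0,0,0,0,0,0,-1]]]'

```text
time_s: 6.2
ee_pos: [0.5031, -0.2775, 0.0741]
tcp_rot: [2.032, 0.354, -2.026]
force: [0.5, -0.0, -0.0]
grip_width: 0.0589
```

```bash
python3 -c "
from h import *
go(.5027,-.277,.0742)"
```

```text
t 6.2 pos [ 0.5031 -0.2775  0.0741] w 0.0589 F [ 0.5 -0.  -0. ]
shift cm [-0.01 -0.06  0.02] turn [ 0.    -0.002 -0.005]
```

carry_out --moves '[[[0.15,0,0,0,0,0,-1],[0.15,0,0,0,0,0,-1],[0,0,0,0,0,0,-1]]]'

```text
time_s: 6.5
ee_pos: [0.5035, -0.2776, 0.0741]
tcp_rot: [2.033, 0.353, -2.024]
force: [-0.1, 0.8, -0.8]
grip_width: 0.059
```

carry_out --moves '[[[0.4,0,0,0,0,0,-1],[0.4,0,0,0,0,0,-1]]]'

```text
time_s: 6.7
ee_pos: [0.5043, -0.2776, 0.0724]
tcp_rot: [2.035, 0.351, -2.019]
force: [-10.7, 6.4, 23.2]
grip_width: 0.0594
```

The 23 N reaction shows it is seated. I'll relax and release.

carry_out --moves '[[[-0.15,0,0,0,0,0,-1],[0,0,0,0,0,0,0.6],[0,0,0,0,0,0,1],[0,0,0,0,0,0,1],[0,0,0,0,0,0,1]]]'

```text
time_s: 7.2
ee_pos: [0.5045, -0.2778, 0.073]
tcp_rot: [2.036, 0.351, -2.018]
force: [-0.5, -0.6, 0.5]
grip_width: 0.0865
```

```bash
python3 -c "
from h import *
go(.5027,-.277,.0742)"
```

```text
t 7.2 pos [ 0.5045 -0.2778  0.073 ] w 0.0865 F [-0.5 -0.6  0.5]
shift cm [-0.12 -0.13  0.14] turn [ 0.    -0.007 -0.01 ]
```

carry_out --moves '[[[-2,0,0,0,0.0,0,1],[-3,0,0,0,0,0,1],[-3,-1,-0.6,0,-0.005,-0.01,1],[-1,-4.0,-2.5,0,0,0,1],[0,-4.0,-2.5,0,0,0,1],[0,-4.0,-2.5,0,0,0,1],[0,-4.0,-2.5,0,0,0,1],[0,-4,-2.5,0,0,0,1]]]'

```text
time_s: 8.0
ee_pos: [0.5551, -0.0329, 0.1626]
tcp_rot: [2.037, 0.353, -2.042]
force: [1.0, 0.4, 0.0]
grip_width: 0.0877
```

```bash
python3 - <<'E'
from h import *
go(.579,.0712,.11)
im,d=cap('top'); im2,d2=cap('side')
print(ring('top',d,423,281,.095,.11),ring('side',d2,364,145,.095,.11))
E
```

```text
t 8.0 pos [ 0.5551 -0.0329  0.1626] w 0.0877 F [1.  0.4 0. ]
shift cm [ 5.29 -9.   -5.73] turn [0.    0.002 0.004]
[ 5.041e-01 -2.774e-01  2.780e-02  5.039e-01 -2.778e-01  2.990e-02
  1.009e-01  2.600e+02] [ 5.024e-01 -2.781e-01  2.790e-02  5.032e-01 -2.791e-01  3.210e-02
  1.018e-01  1.850e+02]
```

Blue is home: its rim is at z 0.101 and its centre at (0.5035,-0.2775). Next is yellow.

carry_out --moves '[[[1,-3.0,-2.0,0,0,0,1],[1.5,-2.7,-1.7,0,0,0,1],[1.2,-1.2,-0.8,0,0,0,1],[0,0,0,0,0,0,1],[0,0,0,0,0,0,1],[0,0,0,0,0,0,1]]]'

```text
time_s: 8.7
ee_pos: [0.5747, 0.0499, 0.1234]
tcp_rot: [2.03, 0.358, -2.04]
force: [0.0, -0.1, -0.2]
grip_width: 0.088
```

```bash
python3 -c "
from h import *
go(.579,.0712,.013)"
```

```text
t 8.7 pos [0.5747 0.0499 0.1234] w 0.088 F [ 0.  -0.1 -0.2]
shift cm [11.04 -1.82 -1.17] turn [0.    0.004 0.004]
```

carry_out --moves '[[[1.5,-1.2,-0.8,0,0,0,1],[2.5,-0.7,-0.5,0,0,0,1],[2.5,0,0,0,0,0,1],[1,0,0,0,0,0,1],[0,0,0,0,0,0,1],[0,0,0,0,0,0,1]]]'

```text
time_s: 9.3
ee_pos: [0.5825, 0.0707, 0.0469]
tcp_rot: [2.039, 0.351, -2.038]
force: [0.4, -0.0, 0.5]
grip_width: 0.088
```

```bash
python3 -c "
from h import *
go(.579,.0712,.013)"
```

```text
t 9.3 pos [0.5825 0.0707 0.0469] w 0.088 F [ 0.4 -0.   0.5]
shift cm [ 3.39 -0.15  0.32] turn [-0.    -0.001  0.002]
```

carry_out --moves '[[[1,-0.1,0.3,0,0,0,1],[1.2,0,0,0,0,0,1],[1.0,0,0,0,0,0,1],[0.3,0,0,0,0,0,1],[0,0,0,0,0,0,1],[0,0,0,0,0,0,1]]]'

```text
time_s: 9.9
ee_pos: [0.5807, 0.0705, 0.0119]
tcp_rot: [2.044, 0.349, -2.034]
force: [0.3, -0.1, 0.2]
grip_width: 0.0882
```

```bash
python3 -c "
from h import *
go(.579,.0712,.014)"
```

```text
t 9.9 pos [0.5807 0.0705 0.0119] w 0.0882 F [ 0.3 -0.1  0.2]
shift cm [-0.21 -0.12  0.14] turn [-0.    -0.005  0.001]
```

carry_out --moves '[[[-0.2,-0.1,0.1,0,0,0,1],[0,0,0,0,0,0,-1],[0,0,0,0,0,0,-1],[0,0,0,0,0,0,-1],[0,0,0,0,0,0,-1],[0,0,0,0,0,0,-1],[0,0,0,0,0,0,-1]]]'

```text
time_s: 10.6
ee_pos: [0.5803, 0.0713, 0.0157]
tcp_rot: [2.047, 0.349, -2.031]
force: [0.6, 0.1, -0.5]
grip_width: 0.0606
```

```bash
python3 -c "
from h import *
go(.5035,-.2775,.16)"
```

```text
t 10.6 pos [0.5803 0.0713 0.0157] w 0.0606 F [ 0.6  0.1 -0.5]
shift cm [-14.58  30.37  18.68] turn [-0.    -0.008  0.   ]
```

carry_out --moves '[[[-3,0,0,0,0,0,-1],[-4.5,0,0,0,0,0,-1],[-4.5,0.5,0.3,0,0,0,-1],[-3,2.5,1.5,0,0,0,-1],[0,4.1,2.5,0,0,0,-1],[0,4.1,2.5,0,0,0,-1],[0,4.1,2.5,0,0,0,-1],[0,4.1,2.5,0,0,0,-1]]]'

```text
time_s: 11.4
ee_pos: [0.531, -0.1527, 0.1689]
tcp_rot: [2.036, 0.36, -2.027]
force: [0.6, -0.3, -1.4]
grip_width: 0.0609
```

```bash
python3 -c "
from h import *
go(.5035,-.2775,.16)"
```

```text
t 11.4 pos [ 0.531  -0.1527  0.1689] w 0.0609 F [ 0.6 -0.3 -1.4]
shift cm [ 0.86 10.78  6.86] turn [-0.    -0.005  0.   ]
```

carry_out --moves '[[[0.3,3.5,2.2,0,0,0,-1],[0.3,3,1.9,0,0,0,-1],[0,2.0,1.3,0,0,0,-1],[0,0.6,0.4,0,0,0,-1],[0,0,0,0,0,0,-1],[0,0,0,0,0,0,-1]]]'

```text
time_s: 12.0
ee_pos: [0.5038, -0.267, 0.1615]
tcp_rot: [2.04, 0.352, -2.033]
force: [-1.3, 0.3, -1.3]
grip_width: 0.0605
```

```bash
python3 -c "
from h import *
go(.5035,-.2775,.122)"
```

```text
t 12.0 pos [ 0.5038 -0.267   0.1615] w 0.0605 F [-1.3  0.3 -1.3]
shift cm [3.94 0.98 0.39] turn [-0.    -0.003  0.001]
```

carry_out --moves '[[[0.5,0.9,0.3,0,0,0,-1],[1.2,0.2,0,0,0,0,-1],[1.2,0,0,0,0,0,-1],[0.8,0,0,0,0,0,-1],[0,0,0,0,0,0,-1],[0,0,0,0,0,0,-1]]]'

```text
time_s: 12.6
ee_pos: [0.506, -0.2745, 0.1196]
tcp_rot: [2.036, 0.361, -2.032]
force: [-0.1, 0.1, -0.8]
grip_width: 0.0606
```

```bash
python3 -c "
from h import *
go(.5045,-.2775,.1085)"
```

```text
t 12.6 pos [ 0.506  -0.2745  0.1196] w 0.0606 F [-0.1  0.1 -0.8]
shift cm [1.11 0.23 0.25] turn [-0.    -0.003  0.003]
```

carry_out --moves '[[[0,0.2,0.2,0,0,0,-1],[0.4,0.1,0.1,0,0,0,-1],[0.4,0,0,0,0,0,-1],[0.4,0,0,0,0,0,-1],[0.2,0,0,0,0,0,-1],[0,0,0,0,0,0,-1]]]'

```text
time_s: 13.2
ee_pos: [0.5048, -0.279, 0.1079]
tcp_rot: [2.038, 0.358, -2.028]
force: [-0.7, 0.5, -0.9]
grip_width: 0.0609
```

```bash
python3 -c "
from h import *
go(.5045,-.2775,.1077)"
```

```text
t 13.2 pos [ 0.5048 -0.279   0.1079] w 0.0609 F [-0.7  0.5 -0.9]
shift cm [ 0.02 -0.16 -0.02] turn [-0.    -0.005  0.   ]
```

carry_out --moves '[[[0.3,-0.1,0,0,0,0,-1],[0.3,0,0,0,0,0,-1]]]'

```text
time_s: 13.4
ee_pos: [0.505, -0.2791, 0.1075]
tcp_rot: [2.04, 0.353, -2.023]
force: [-7.0, 5.5, 15.5]
grip_width: 0.0607
```

carry_out --moves '[[[-0.1,0,0,0,0,0,-1],[0,0,0,0,0,0,0.6],[0,0,0,0,0,0,1],[0,0,0,0,0,0,1],[0,0,0,0,0,0,1],[-2,0,0,0,0,0,1],[-4,0,0,0,0,0,1],[-2,0,0,0,0,0,1]]]'

```text
time_s: 14.2
ee_pos: [0.5026, -0.2778, 0.1846]
tcp_rot: [2.036, 0.36, -2.033]
force: [0.5, -0.3, 1.4]
grip_width: 0.0879
```

```bash
python3 - <<'E'
from h import *
go(.4522,.0882,.18)
im2,d2=cap('side')
print(ring('side',d2,364,135,.125,.145))
E
```

```text
t 14.2 pos [ 0.5026 -0.2778  0.1846] w 0.0879 F [ 0.5 -0.3  1.4]
shift cm [  0.58 -36.13  -7.7 ] turn [-0.    -0.002  0.003]
[ 5.027e-01 -2.789e-01  2.790e-02  5.048e-01 -2.786e-01  3.270e-02
  1.323e-01  2.240e+02]
```

carry_out --moves '[[[0,-3,-0.6,0,0,0,1],[0,-4.7,-1.0,0,0,0,1],[0,-4.7,-1.0,0,0,0,1],[0,-4.7,-1.0,0,0,0,1],[0,-4.7,-1,0,0,0,1],[0,-4.7,-1,0,0,0,1],[0,-4.7,-1.0,0,0,0,1],[1,-3,-0.7,0,0,0,1]]]'

```text
time_s: 15.05
ee_pos: [0.4546, 0.0758, 0.171]
tcp_rot: [2.042, 0.349, -2.036]
force: [1.0, 0.2, 0.5]
grip_width: 0.088
```

```bash
python3 - <<'E'
from h import *
go(.4525,.0882,.1)
im,d=cap('top'); im2,d2=cap('side')
print(ring('top',d,428,281,.127,.145),ring('side',d2,364,135,.127,.145))
b=cv2.resize(im2[90:200,310:420],(500,500),interpolation=2)
cv2.imwrite('pics/c2.png',b[:,:,::-1])
E
```

```text
t 15.05 pos [0.4546 0.0758 0.171 ] w 0.088 F [1.  0.2 0.5]
shift cm [ 7.1  -1.23 -0.19] turn [-0.    -0.003  0.001]
[ 5.044e-01 -2.786e-01  2.780e-02  5.047e-01 -2.789e-01  3.030e-02
  1.331e-01  2.880e+02] [ 0.  0.  0.  0.  0.  0. nan  0.]
  return _methods._mean(a, axis=axis, dtype=dtype,
  ret = ret.dtype.type(ret / rcount)
```

View pics/c2.png

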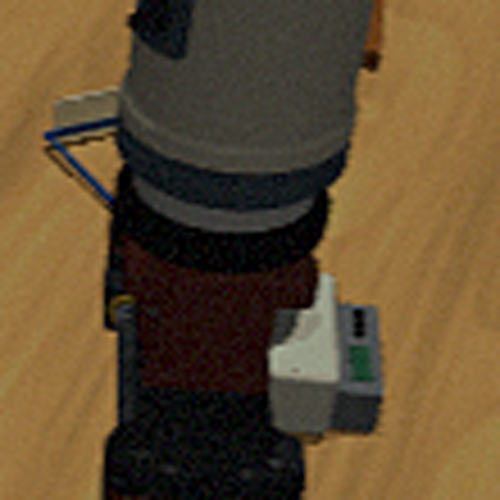

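The arm hides the shaker in that side view, but the top depth puts the yellow rim at 0.133 with its centre at (0.504,-0.2785), so it is seated. Next is red.

carry_out --moves '[[[1.5,-0.9,-0.1,0,0,0,1],[3,-0.3,0,0,0,0,1],[3,0,0,0,0,0,1],[2,0,0,0,0,0,1],[1,0,0,0,0,0,1],[0,0,0,0,0,0,1],[0,0,0,0,0,0,1]]]'

```text
time_s: 15.85
ee_pos: [0.4503, 0.085, 0.0571]
tcp_rot: [2.033, 0.35, -2.04]
force: [-0.9, 0.1, 0.5]
grip_width: 0.0881
```

```bash
python3 -c "
from h import *
go(.4525,.0882,.013)"
```

```text
t 15.85 pos [0.4503 0.085  0.0571] w 0.0881 F [-0.9  0.1  0.5]
shift cm [ 4.41 -0.22 -0.33] turn [0.    0.004 0.   ]
```

carry_out --moves '[[[0.8,-0.2,-0.3,0,0,0,1],[1.5,0,0,0,0,0,1],[1.4,0,0,0,0,0,1],[0.7,0,0,0,0,0,1],[0,0,0,0,0,0,1],[0,0,0,0,0,0,1]]]'

```text
time_s: 16.45
ee_pos: [0.4543, 0.0879, 0.0118]
tcp_rot: [2.037, 0.349, -2.036]
force: [0.7, 0.5, 0.1]
grip_width: 0.0877
```

```bash
python3 -c "
from h import *
go(.4525,.0882,.014)"
```

```text
t 16.45 pos [0.4543 0.0879 0.0118] w 0.0877 F [0.7 0.5 0.1]
shift cm [-0.22 -0.09  0.16] turn [ 0.    -0.    -0.001]
```

carry_out --moves '[[[-0.2,-0.1,0.1,0,0,0,1],[0,0,0,0,0,0,-1],[0,0,0,0,0,0,-1],[0,0,0,0,0,0,-1],[0,0,0,0,0,0,-1],[0,0,0,0,0,0,-1],[0,0,0,0,0,0,-1]]]'

```text
time_s: 17.15
ee_pos: [0.4539, 0.0888, 0.0157]
tcp_rot: [2.04, 0.349, -2.033]
force: [0.1, 0.5, -1.1]
grip_width: 0.0608
```

```bash
python3 -c "
from h import *
go(.504,-.2785,.19)"
```

```text
t 17.15 pos [0.4539 0.0888 0.0157] w 0.0608 F [ 0.1  0.5 -1.1]
shift cm [-17.4   36.32   7.49] turn [ 0.    -0.003 -0.001]
```

carry_out --moves '[[[-3,0,0,0,0,0,-1],[-4.5,0,0,0,0,0,-1],[-4.5,0.5,0.1,0,0,0,-1],[-4,2.5,0.5,0,0,0,-1],[-1.5,4.5,0.9,0,0,0,-1],[0,4.7,1.0,0,0,0,-1],[0,4.7,1.0,0,0,0,-1],[0,4.7,1.0,0,0,0,-1]]]'

```text
time_s: 17.95
ee_pos: [0.4834, -0.1322, 0.1974]
tcp_rot: [2.031, 0.359, -2.026]
force: [0.5, 1.1, -0.2]
grip_width: 0.0606
```

```bash
python3 -c "
from h import *
go(.505,-.2785,.18)"
```

```text
t 17.95 pos [ 0.4834 -0.1322  0.1974] w 0.0606 F [ 0.5  1.1 -0.2]
shift cm [ 1.77 14.47  3.03] turn [ 0.    -0.002 -0.003]
```

carry_out --moves '[[[0.3,4.4,0.9,0,0,0,-1],[0.3,4.0,0.8,0,0,0,-1],[0,2.6,0.5,0,0,0,-1],[0,1.2,0.3,0,0,0,-1],[0,0,0,0,0,0,-1],[0,0,0,0,0,0,-1],[0,0,0,0,0,0,-1]]]'

```text
time_s: 18.65
ee_pos: [0.5011, -0.2643, 0.1899]
tcp_rot: [2.034, 0.354, -2.032]
force: [-0.2, -1.0, -1.7]
grip_width: 0.0608
```

```bash
python3 -c "
from h import *
go(.505,-.2785,.155)"
```

```text
t 18.65 pos [ 0.5011 -0.2643  0.1899] w 0.0608 F [-0.2 -1.  -1.7]
shift cm [3.49 1.47 0.12] turn [ 0.    -0.001 -0.001]
```

carry_out --moves '[[[0.3,1.1,0.1,0,0,0,-1],[1.0,0.5,0,0,0,0,-1],[1.2,0,0,0,0,0,-1],[0.7,0,0,0,0,0,-1],[0,0,0,0,0,0,-1],[0,0,0,0,0,0,-1]]]'

```text
time_s: 19.25
ee_pos: [0.5064, -0.2772, 0.1547]
tcp_rot: [2.031, 0.36, -2.03]
force: [0.6, -1.5, -0.3]
grip_width: 0.0609
```

```bash
python3 -c "
from h import *
go(.505,-.2785,.1397)"
```

```text
t 19.25 pos [ 0.5064 -0.2772  0.1547] w 0.0609 F [ 0.6 -1.5 -0.3]
shift cm [1.5  0.07 0.18] turn [ 0.    -0.001 -0.   ]
```

carry_out --moves '[[[0.2,0.1,0.2,0,0,0,-1],[0.5,0,0,0,0,0,-1],[0.5,0,0,0,0,0,-1],[0.4,0,0,0,0,0,-1],[0.2,0,0,0,0,0,-1],[0,0,0,0,0,0,-1]]]'

```text
time_s: 19.85
ee_pos: [0.5055, -0.2793, 0.1401]
tcp_rot: [2.034, 0.356, -2.024]
force: [0.5, 0.2, -0.5]
grip_width: 0.0611
```

```bash
python3 -c "
from h import *
go(.505,-.2785,.1397)"
```

```text
t 19.85 pos [ 0.5055 -0.2793  0.1401] w 0.0611 F [ 0.5  0.2 -0.5]
shift cm [ 0.04 -0.1   0.02] turn [ 0.    -0.004 -0.005]
```

carry_out --moves '[[[0.3,-0.1,0,0,0,0,-1],[0.3,0,0,0,0,0,-1]]]'

```text
time_s: 20.05
ee_pos: [0.506, -0.2793, 0.1392]
tcp_rot: [2.037, 0.351, -2.018]
force: [-7.2, 5.1, 15.7]
grip_width: 0.0608
```

carry_out --moves '[[[-0.1,0,0,0,0,0,-1],[0,0,0,0,0,0,0.6],[0,0,0,0,0,0,1],[0,0,0,0,0,0,1],[0,0,0,0,0,0,1],[-2,0,0,0,0,0,1],[-4,0,0,0,0,0,1],[-2,0,0,0,0,0,1]]]'

```text
time_s: 20.85
ee_pos: [0.5033, -0.2775, 0.2152]
tcp_rot: [2.031, 0.359, -2.029]
force: [-0.0, -0.3, 0.2]
grip_width: 0.0877
```

```bash
python3 - <<'E'
from h import *
go(.6975,-.0133,.2)
im2,d2=cap('side')
print(ring('side',d2,364,123,.16,.175))
E
```

```text
t 20.85 pos [ 0.5033 -0.2775  0.2152] w 0.0877 F [-0.  -0.3  0.2]
shift cm [  1.53 -18.14 -27.31] turn [ 0.    -0.001 -0.001]
[ 5.029e-01 -2.796e-01  2.790e-02  5.040e-01 -2.796e-01  3.220e-02
  1.660e-01  1.930e+02]
```

carry_out --moves '[[[0,-1.5,-2.4,0,0,0,1],[0,-2.6,-4,0,0,0,1],[0,-2.6,-4,0,0,0,1],[0,-2.6,-4,0,0,0,1],[0.5,-2.6,-4,0,0,0,1],[1.0,-2.6,-4,0,0,0,1],[1,-2.2,-3,0,0,0,1],[1,0,0,0,0,0,1]]]'

```text
time_s: 21.7
ee_pos: [0.6921, -0.0275, 0.1755]
tcp_rot: [2.035, 0.349, -2.03]
force: [-0.1, -0.3, 0.3]
grip_width: 0.0876
```

```bash
python3 - <<'E'
from h import *
go(.6975,-.0133,.12)
im,d=cap('top')
print(ring('top',d,430,281,.16,.175))
E
```

```text
t 21.7 pos [ 0.6921 -0.0275  0.1755] w 0.0876 F [-0.1 -0.3  0.3]
shift cm [ 5.54 -1.18 -0.98] turn [ 0.    -0.001 -0.005]
[ 5.047e-01 -2.792e-01  2.770e-02  5.051e-01 -2.795e-01  3.010e-02
  1.651e-01  2.510e+02]
```

carry_out --moves '[[[1,-0.9,-0.8,0,0,0,1],[2.5,-0.3,0,0,0,0,1],[2.5,0,0,0,0,0,1],[2,0,0,0,0,0,1],[1.3,0,0,0,0,0,1],[0,0,0,0,0,0,1],[0,0,0,0,0,0,1]]]'

```text
time_s: 22.45
ee_pos: [0.6918, -0.0202, 0.0742]
tcp_rot: [2.034, 0.34, -2.041]
force: [0.4, -0.1, 0.5]
grip_width: 0.0877
```

```bash
python3 - <<'E'
from h import *
go(.6972,-.0133,.023)
E
```

```text
t 22.45 pos [ 0.6918 -0.0202  0.0742] w 0.0877 F [ 0.4 -0.1  0.5]
shift cm [ 5.11 -0.49 -0.76] turn [-0.     0.004 -0.005]
```

carry_out --moves '[[[0.5,-0.5,-0.7,0,0,0,1],[1.5,0,-0.1,0,0,0,1],[0.8,0,0,0,0,0,1],[0,0,0,0,0,0,1],[0,0,0,0,0,0,1]]]'

```text
time_s: 22.95
ee_pos: [0.7, -0.0126, 0.0474]
tcp_rot: [2.04, 0.338, -2.035]
force: [0.1, 0.0, 0.4]
grip_width: 0.0881
```

```bash
python3 - <<'E'
from h import *
go(.6972,-.0133,.023)
E
```

```text
t 22.95 pos [ 0.7    -0.0126  0.0474] w 0.0881 F [0.1 0.  0.4]
shift cm [ 2.44 -0.04  0.29] turn [ 0.    -0.001 -0.007]
```

carry_out --moves '[[[0.7,0,0.2,0,0,-0.007,1],[1.0,0,0.0,0,0,0,1],[0.7,0,0,0,0,0,1],[0,0,0,0,0,0,1],[0,0,0,0,0,0,1]]]'

```text
time_s: 23.45
ee_pos: [0.6979, -0.0136, 0.0213]
tcp_rot: [2.041, 0.346, -2.039]
force: [-0.2, -0.3, -0.4]
grip_width: 0.088
```

```bash
python3 - <<'E'
from h import *
go(.6972,-.0133,.023)
E
```

```text
t 23.45 pos [ 0.6979 -0.0136  0.0213] w 0.088 F [-0.2 -0.3 -0.4]
shift cm [-0.17 -0.05  0.05] turn [-0.    -0.001  0.001]
```

carry_out --moves '[[[-0.1,0,0,0,0,0,-1],[0,0,0,0,0,0,-1],[0,0,0,0,0,0,-1],[0,0,0,0,0,0,-1],[0,0,0,0,0,0,-1],[0,0,0,0,0,0,-1],[0,0,0,0,0,0,-1],[0,0,0,0,0,0,-1]]]'

```text
time_s: 24.25
ee_pos: [0.6987, -0.0136, 0.0241]
tcp_rot: [2.044, 0.345, -2.036]
force: [-0.3, -0.9, 0.3]
grip_width: 0.0275
```

```bash
python3 - <<'E'
from h import *
go(.6972,-.0133,.023)
E
```

```text
t 24.25 pos [ 0.6987 -0.0136  0.0241] w 0.0275 F [-0.3 -0.9  0.3]
shift cm [ 0.11 -0.07  0.13] turn [ 0.    -0.004 -0.   ]
```

carry_out --moves '[[[0,0,0,0,0,0,-1],[0,0,0,0,0,0,-1],[0,0,0,0,0,0,-1],[0,0,0,0,0,0,-1]]]'

```text
time_s: 24.65
ee_pos: [0.6987, -0.0135, 0.0241]
tcp_rot: [2.044, 0.346, -2.037]
force: [0.6, 0.7, 0.4]
grip_width: 0.0216
```

```bash
python3 - <<'E'
from h import *
go(.5045,-.279,.23)
E
```

```text
t 24.65 pos [ 0.6987 -0.0135  0.0241] w 0.0216 F [0.6 0.7 0.4]
shift cm [-20.69  18.69  26.99] turn [-0.    -0.003  0.   ]
```

carry_out --moves '[[[-2,0,0,0,0,0,-1],[-4,0,0,0,0,0,-1],[-4,0.5,0.7,0,0,0,-1],[-4,1.5,2.2,0,0,0,-1],[-3.5,2.2,3.2,0,0,0,-1],[-2.5,2.2,3.2,0,0,0,-1],[0,2.4,3.5,0,0,0,-1],[0,2.4,3.5,0,0,0,-1]]]'

```text
time_s: 25.45
ee_pos: [0.5794, -0.1724, 0.2268]
tcp_rot: [2.032, 0.355, -2.038]
force: [0.5, -0.3, -0.7]
grip_width: 0.0218
```

```bash
python3 - <<'E'
from h import *
go(.505,-.279,.215)
E
```

```text
t 25.45 pos [ 0.5794 -0.1724  0.2268] w 0.0218 F [ 0.5 -0.3 -0.7]
shift cm [ 1.19  7.52 10.59] turn [0.    0.003 0.001]
```

carry_out --moves '[[[0,2.2,3.1,0,0,0,-1],[0.2,1.8,2.5,0,0,0,-1],[0,0.8,1.1,0,0,0,-1],[0,0.3,0.5,0,0,0,-1],[0,0,0,0,0,0,-1],[0,0,0,0,0,0,-1]]]'

```text
time_s: 26.05
ee_pos: [0.5249, -0.25, 0.227]
tcp_rot: [2.037, 0.347, -2.037]
force: [0.2, -0.1, 0.8]
grip_width: 0.0218
```

```bash
python3 - <<'E'
from h import *
go(.5055,-.279,.2)
im2,d2=cap('side')
b=cv2.resize(im2[70:200,310:420],(508,600),interpolation=2)
cv2.imwrite('pics/c3.png',b[:,:,::-1])
E
```

```text
t 26.05 pos [ 0.5249 -0.25    0.227 ] w 0.0218 F [ 0.2 -0.1  0.8]
shift cm [2.7  2.09 2.79] turn [-0.     0.    -0.001]
```

View pics/c3.png

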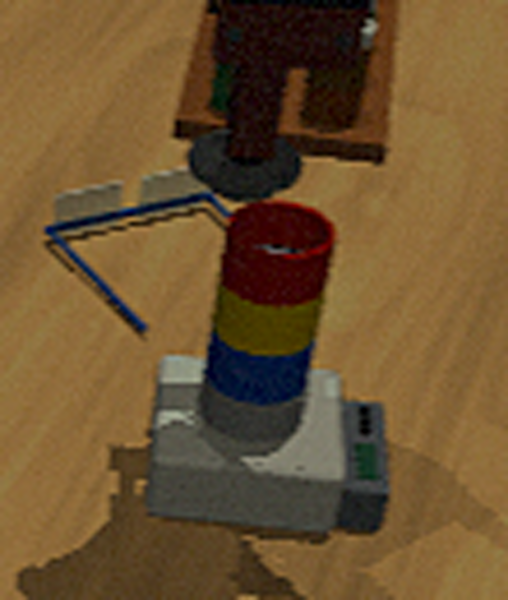

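The column stands upright: blue, yellow and red are flush on the cup, and the grey lid is held level at (245,165) in the crop.

carry_out --moves '[[[0,1.4,1.9,0,0,0,-1],[0,0.7,0.9,0,0,0,-1],[0.8,0,0,0,0,0,-1],[0.8,0,0,0,0,0,-1],[0,0,0,0,0,0,-1],[0,0,0,0,0,0,-1]]]'

```text
time_s: 26.7
ee_pos: [0.5087, -0.2744, 0.2079]
tcp_rot: [2.033, 0.359, -2.034]
force: [0.4, -0.2, 0.3]
grip_width: 0.0217
```

```bash
python3 - <<'E'
from h import *
go(.5055,-.279,.2)
E
```

```text
t 26.7 pos [ 0.5087 -0.2744  0.2079] w 0.0217 F [ 0.4 -0.2  0.3]
shift cm [0.79 0.33 0.46] turn [-0.    -0.     0.002]
```

carry_out --moves '[[[0.2,0.3,0.5,0,0,0,-1],[0.6,0.1,0.1,0,0,0,-1],[0.5,0,0,0,0,0,-1],[0,0,0,0,0,0,-1],[0,0,0,0,0,0,-1]]]'

```text
time_s: 27.2
ee_pos: [0.5044, -0.28, 0.1937]
tcp_rot: [2.033, 0.36, -2.033]
force: [-0.4, 0.1, -0.4]
grip_width: 0.0215
```

```bash
python3 - <<'E'
from h import *
go(.5055,-.279,.18)
E
```

```text
t 27.2 pos [ 0.5044 -0.28    0.1937] w 0.0215 F [-0.4  0.1 -0.4]
shift cm [ 1.37 -0.05 -0.14] turn [-0.    -0.     0.002]
```

carry_out --moves '[[[0.3,0,-0.1,0,0,0,-1],[0.5,0,0,0,0,0,-1],[0.4,0,0,0,0,0,-1],[0.3,0,0,0,0,0,-1],[0,0,0,0,0,0,-1],[0,0,0,0,0,0,-1]]]'

```text
time_s: 27.8
ee_pos: [0.5061, -0.2797, 0.1801]
tcp_rot: [2.035, 0.357, -2.029]
force: [0.5, 0.1, -0.3]
grip_width: 0.0219
```

```bash
python3 - <<'E'
from h import *
go(.5055,-.279,.1801)
E
```

```text
t 27.8 pos [ 0.5061 -0.2797  0.1801] w 0.0219 F [ 0.5  0.1 -0.3]
shift cm [-0.   -0.09  0.03] turn [ 0.    -0.003 -0.001]
```

carry_out --moves '[[[0.3,0,0,0,0,0,-1],[0.3,0,0,0,0,0,-1]]]'

```text
time_s: 28.0
ee_pos: [0.5069, -0.2801, 0.1797]
tcp_rot: [2.039, 0.352, -2.022]
force: [-4.8, 2.3, 14.2]
grip_width: 0.0216
```

carry_out --moves '[[[-0.1,0,0,0,0,0,-1],[0,0,0,0,0,0,0.3],[0,0,0,0,0,0,1],[0,0,0,0,0,0,1],[0,0,0,0,0,0,1],[0,0,0,0,0,0,1],[0,0,0,0,0,0,1],[0,0,0,0,0,0,1]]]'

```text
time_s: 28.8
ee_pos: [0.5067, -0.28, 0.1792]
tcp_rot: [2.038, 0.354, -2.024]
force: [0.6, -0.1, 0.2]
grip_width: 0.0743
```

carry_out --moves '[[[-2,0,0,0,0,0,1],[-3,0,0,0,0,0,1],[-3,0,0,0,0,0,1],[-1,-3,0,0,0,0,1],[0,-4.5,0,0,0,0,1],[0,-4.5,0,0,0,0,1],[0,-4.5,0,0,0,0,1],[0,-4,0,0,0,0,1]]]'

```text
time_s: 29.6
ee_pos: [0.4343, -0.085, 0.2691]
tcp_rot: [2.04, 0.35, -2.033]
force: [0.4, 1.3, -0.0]
grip_width: 0.0881
```

carry_out --moves '[[[0,0,0,0,0,0,1],[0,0,0,0,0,0,1],[0,0,0,0,0,0,1]]]'

```text
time_s: 29.9
ee_pos: [0.4336, -0.0818, 0.271]
tcp_rot: [2.041, 0.354, -2.025]
force: [-1.0, -0.1, -0.5]
grip_width: 0.0879
```

```bash
python3 - <<'E'
from h import *
go(.5055,-.279,.18)
im,d=cap('top'); im2,d2=cap('side')
P=cloud('top',d)
for lo,hi in((.168,.178),(.195,.21)): print(ring('top',d,432,281,lo,hi,34))
print(ring('top',d,320,318,.065,.09),ring('top',d,185,210,.045,.07))
a=cv2.resize(im[230:340,370:480],(400,500),interpolation=2);b=cv2.resize(im2[70:200,310:420],(400,500),interpolation=2)
cv2.imwrite('pics/c4.png',np.hstack([a,b])[:,:,::-1])
E
```

```text
t 29.9 pos [ 0.4336 -0.0818  0.271 ] w 0.0879 F [-1.  -0.1 -0.5]
shift cm [ 9.150e+00  2.097e+01 -1.000e-02] turn [ 0.    -0.007 -0.003]
[ 5.059e-01 -2.808e-01  2.300e-02  5.058e-01 -2.801e-01  3.050e-02
  1.716e-01  7.960e+02]
[ 5.060e-01 -2.793e-01  7.800e-03  5.062e-01 -2.798e-01  1.080e-02
  2.033e-01  1.570e+02]
[ 0.  0.  0.  0.  0.  0. nan  0.] [6.664e-01 2.003e-01 1.210e-02 6.672e-01 2.013e-01 1.760e-02 5.700e-02
 2.310e+02]
  return _methods._mean(a, axis=axis, dtype=dtype,
  ret = ret.dtype.type(ret / rcount)
```

View pics/c4.png

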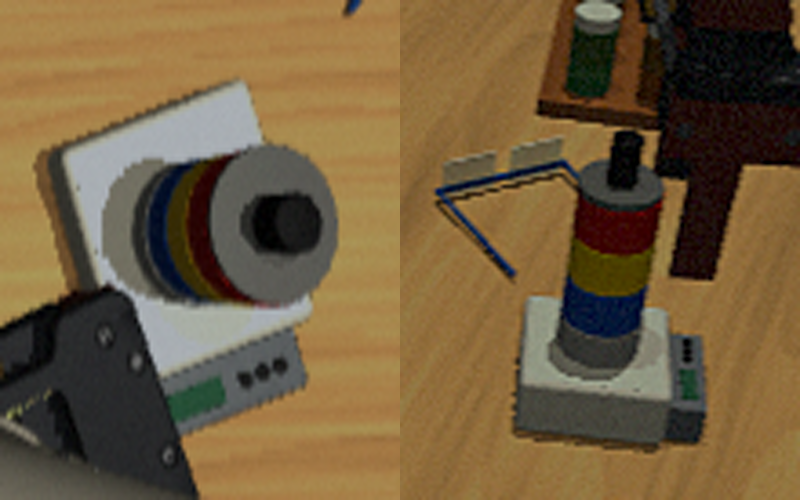

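The column is complete and upright. The disc top reads 0.1716 (0.172 expected) and the knob top 0.203 (0.204 expected). The gripper is open and clear of everything.

```bash
python3 -c "
from plant import manip
manip.hand_in()"
```

```text
the job is handed in; nothing more can be done
```

I stacked the blue, yellow and red sieves and the grey lid on the shaker's cup, in that order. I set each piece down until the wrist felt contact (14–23 N), released it, and handed the job in at about 30 s.

- **Heights:** the rims read 0.101, 0.133 and 0.165 m from the top camera, where 0.102, 0.134 and 0.166 m were expected. The lid's disc top read 0.1716 m (0.172 expected) and its knob top 0.203 m (0.204 expected).
- **Sideways:** the pieces' axes agree to about 1–2 mm from one piece to the next, and the last pictures show the column upright.
- **Gripper:** it ended open and clear of everything.
- **Bystanders:** the mouse had not moved. The bottle was hidden by the arm in the final picture, so that check returned nothing. I did not measure the phone. The arm stayed well above or away from both.
- **Failed check:** one side-camera check, of the yellow rim, returned nothing because the arm was in the way; the top camera covered it.

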